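# Fill the shaker's carrier, stack the empty tray, set the pull-to-turn knob

### The arm

A 6-joint arm with a two-finger parallel gripper is mounted at the origin on the work surface. World frame = base frame: x ahead of the robot, y to its left, z up, the work surface at z = 0. Lengths are in m, angles in degrees, forces in N, time in s.
With the tool pointing down it reaches from about 0.25 to 0.775 m from the base axis. Payload 8.9 kg.
Tool frame: the origin (TCP) lies midway between the tips of the shut fingers; the grasp point (between the pads) lies 19 mm behind it; z points along the fingers, x is the direction in which the jaws open and shut, and the axes are right-handed (so a half turn about z gives the same grasp; the last joint's range is limited). The gripper opens to 85 mm and grips with 20 to 120 N. Pads are 22 mm wide; open, the fingers measure 114 mm over their backs; the gripper's body (76 mm by 85 mm) begins 54 mm behind the grasp point. The pads swing forward as they close: fully open they stand 13 mm farther back than shut.
Start: joints at [-79.028, 16.656, -8.789, 64.555, 0, 82.019], TCP at [0.171, -0.497, 0.231] pointing down, gripper open.
Joint ranges: [-144.48, 144.48], [-52.06, 99.96], [-74.48, 78.29], [-112.23, 115.85], [-86.99, 84.42], [-180, 180]. Speed limits (degrees/s): [127.2, 127.2, 159.86, 180, 180, 180].

### API

Orientations are given as [roll, pitch, yaw] about the fixed x, y, z axes, in that order (R = Rz(yaw) Ry(pitch) Rx(roll)).
In Python, from bench import robot gives the robot as it stands.
- The arm moves only by the tool move_arm, never from a script. Its argument "steps" is a list of rows, each an object with "xyz": the shift along the world's x, y, z in cm, a list of three; "twist": the turn, a rotation vector about the world's x, y, z in rad, a list of three; "claw": the opening, from -1 (shut) to 1 (fully open). In form: [{"xyz": [tx, ty, tz], "twist": [wx, wy, wz], "claw": claw}, ...]. A call has 1 to 10 rows; each row shifts and turns the pose as measured when the row begins; what a row does not reach is not made up. A row lasts 1/10 s, in which the tool goes at most 50 mm and 8.59 degrees, less where a joint would pass 70% of its speed; a pose out of reach is approached as far as the arm can. A call is refused whole if a number of a shift passes 5 or a number of a turn 0.15, either way. A call with a gripper value outside its range is refused whole. The fingers move at their own pace and stop on an object; the grip force is fixed at half the most. Time passes only in rows, so rows that do not move let the fingers close. It gives the time, the measured TCP pose, the force and the opening at its end, in the units of the state.
- robot.get_state(): the state, without advancing time (a new reading comes with each control period).
- robot.grab_frame(name): name is "scene" or "side" or "wrist"; returns (picture, depth): 384x512x3 uint8, red, green, blue; 384x512 float32, m along the optical axis (not along the pixel's ray), 0 where there is no reading.
- robot.calibration(name): a dict with "K" (3x3 intrinsics, pixels), "R" (3x3) and "t" (3): a world point X has camera coordinates R X + t. Camera axes: x right, y down, z forward; pixel columns grow to the right and rows downward; lengths in m; the calibration is good to about 2 mm. A picture is of the moment at which its call begins: read the wrist's pose just before it. calibration takes no time and is no camera call; for the wrist camera it gives the pose at the moment of the call.
- robot.finish_job(): hands the job in, once; it reports no verdict.
The state is a dict: "clock": time; "joint_positions": joint angles; "qd": joint speeds; "effort": joint torques, N m; "ee_pos": TCP position; "ee_rot": TCP orientation; "force": force on the tool from outside, world axes, zero at the start; "wrist_torque": the same for the moment, N m; "finger_gap": opening from 0.0 (shut) to 1.0 (fully open).
Only numpy, scipy, OpenCV 4.12 (cv2) and the standard library are available. Lean on these libraries where they do the work, as an engineer would, in place of code of your own. Each camera call takes 0.05 s, during which the arm holds its last target. There are 200 camera calls.

### The job

Get the bench shaker ready for its run. First move both jars from the blue tray into the two empty cells of the metal carrier on the shaker, so that each cell holds one upright jar; then stack the emptied tray squarely on top of the pile of empty blue trays. Last, pull the shaker's black knob fully up to unlock it, turn it while it is up until its white pointer faces the green mark, and push it fully back down there; tip no jar over and leave the other glassware and the pile where they stand.

Things in the scene. Friction and masses are not known exactly. Their poses are not given: they have to be found in the camera images.
- shaker: bench shaker, fixed: cream and teal housing 200 (x) x 280 (y) x 65 mm high, origin under its centre; x points away from its front. Metal carrier towards its +y end, black knob towards its -y end.
- carrier_floor (a point): centre of the floor of the metal carrier fixed on the shaker, axes as the shaker. The carrier has the same shape as the blue tray: 118 x 118 mm outside, walls and central rib (along x, 8 mm thick) 30 mm above this floor, a low divider (along y, 8 mm thick) only 8 mm above it. Four cells 51 x 51 mm, centres at x = +-29.5, y = +-29.5 mm. Two hold jars (jar3, jar4), two are empty; which two varies.
- jar1: sample jar to be moved, upright cylinder 34 mm diameter, 65 mm high, pale with orange cap (top 16 mm), about 90 g; origin at centre of its underside. Starts in one of the four cells of the blue tray.
- jar2: like jar1, in another cell of the blue tray
- jar3: like jar1, already in a cell of the carrier; stays in the carrier
- jar4: like jar1, already in another cell of the carrier; stays in the carrier
- tray: loose blue tray, 118 x 118 x 34 mm, about 160 g; origin at centre of its underside. Floor 4 mm thick, outer walls 4 mm. A central rib 8 mm thick runs along its x axis from wall to wall, its top level with the walls (34 mm above the underside): pinch it at the middle across y to carry the tray level. A divider along y, 8 mm thick, rises only to 12 mm above the underside. Four cells 51 x 51 mm, centres at x = +-29.5, y = +-29.5 mm. It stands left or right of the shaker.
- pile: pile of two empty blue trays, 118 x 118 x 68 mm, 0.6 kg, origin at centre of its underside; stays in place. It stands on the other side of the shaker. Trays stack flat, wall tops against underside, without interlocking.
- pile_top (a point): centre of the top of the pile, level with its wall tops (where the underside centre of the stacked tray goes), axes as the pile
- knob_axis (a point): point on the knob's upright axis, on the shaker's top panel (65 mm above the table), axes as the shaker. Six round-headed steel studs, 11 mm diameter and 11 mm high, stand round it at 30 mm radius; the pointer sits in one of the five gaps between them.
- knob_grip (a point): grip point of the black knob: on its axis, 38 mm above the panel with the knob down; moves and turns with the knob. The grip is an upright bar 36 mm long (along this point's x), 14 mm thick (y), from 14 to 50 mm above the panel with the knob down; a round skirt 36 mm in diameter lies below it. The pointer points along this point's -x.
- pointer_tip (a point): tip of the white pointer (5 mm rod, 34 mm from the knob's axis, 5 mm above the panel when down)
- knob_lift (a joint): height of the knob, m: 0 fully down, 0.016 fully up. About 4 N of friction: it stays where it is left. The pointer clears the studs from about 0.009.
- knob_turn (a joint): turn of the knob, rad, anticlockwise from above positive; 0 = pointer to the shaker's front (-x). Stops at +-1.6. With the knob down the pointer is locked by the studs in a gap: gaps lie at -1.4, -0.7, 0, 0.7, 1.4, each with about +-0.08 play. It starts in the gap at 0 and turns easily (0.04 N m) when up.
- mark_green: green round mark, 12 mm diameter, 7 mm high, fixed on the panel 45 mm from the knob's axis, outside one of the gaps at -1.4, -0.7, 0.7 or 1.4 (which one varies); red, yellow and blue marks stand at the other three. Origin at centre of its underside.
- flask: glass conical flask, 72 mm wide, 126 mm high, bystander, origin under its centre; stands 125 to 150 mm from the blue tray's centre on its far side
- cylinder: glass measuring cylinder, foot 60 mm wide, tube 26 mm, 174 mm high, bystander, origin under its centre; stands 115 to 145 mm from the pile's centre on its far side
- dish: glass dish 94 mm wide, 16 mm high, bystander, beyond the shaker
- bottle: white bottle 60 mm wide, 170 mm high, bystander, beyond the shaker
Not all that is in view belongs to the job. What is shaped like the tray but orange or purple is not meant.

How it is judged (in metres and radians):
On the way, in this order (a step that is already met when the one before it is completed fails the run):
1. all four jars stand in the carrier, released (x of jar1 in the frame of carrier_floor between -0.05 and 0.05 m and y of jar1 in the frame of carrier_floor between -0.05 and 0.05 m and z of jar1 in the frame of carrier_floor between -0.005 and 0.005 m and angle between each of jar1, jar2, jar3, jar4's own z axis and vertical below 0.1 rad and linear speed of each of jar1, jar2, jar3, jar4 below 0.03 m/s and x of jar2 in the frame of carrier_floor between -0.05 and 0.05 m and y of jar2 in the frame of carrier_floor between -0.05 and 0.05 m and z of jar2 in the frame of carrier_floor between -0.005 and 0.005 m and x of jar3 in the frame of carrier_floor between -0.05 and 0.05 m and y of jar3 in the frame of carrier_floor between -0.05 and 0.05 m and z of jar3 in the frame of carrier_floor between -0.005 and 0.005 m and x of jar4 in the frame of carrier_floor between -0.05 and 0.05 m and y of jar4 in the frame of carrier_floor between -0.05 and 0.05 m and z of jar4 in the frame of carrier_floor between -0.005 and 0.005 m and contact force between the fingers and jar1 below 0.2 N and contact force between the fingers and jar2 below 0.2 N and contact force between the fingers and jar3 below 0.2 N and contact force between the fingers and jar4 below 0.2 N), for 0.2 s.
2. the emptied tray stands squarely on the pile, released (horizontal distance between tray and pile_top below 0.015 m and z of tray in the frame of pile_top between -0.005 and 0.005 m and angle between tray's own z axis and vertical below 0.06 rad and (angle between the x axis of tray and the x axis of pile, either way round below 0.2 rad or angle between the x axis of tray and the y axis of pile, either way round below 0.2 rad) and linear speed of tray below 0.03 m/s and contact force between the fingers and tray below 0.2 N), for 0.2 s.
3. the knob is pulled fully up, still at its starting gap (value of joint knob_lift above 0.0125 m and value of joint knob_turn between -0.35 and 0.35 rad), for 0.04 s.
4. the pointer is turned to face the green mark while the knob is up (value of joint knob_lift above 0.009 m and horizontal distance between pointer_tip and mark_green below 0.014 m), for 0.04 s.
At the end, for the whole second after the job is handed in: Four jars upright, one in each carrier cell, standing on its floor (within 5 mm); the tray flat on the pile, centred within 15 mm and square within 0.2 rad; the knob within 3 mm of fully down with its pointer tip within 14 mm of the green mark's centre; everything at rest (x of jar1 in the frame of carrier_floor between -0.05 and 0.05 m and y of jar1 in the frame of carrier_floor between -0.05 and 0.05 m and z of jar1 in the frame of carrier_floor between -0.005 and 0.005 m and angle between each of jar1, jar2, jar3, jar4's own z axis and vertical below 0.1 rad and linear speed of each of jar1, jar2, jar3, jar4, tray below 0.03 m/s and x of jar2 in the frame of carrier_floor between -0.05 and 0.05 m and y of jar2 in the frame of carrier_floor between -0.05 and 0.05 m and z of jar2 in the frame of carrier_floor between -0.005 and 0.005 m and x of jar3 in the frame of carrier_floor between -0.05 and 0.05 m and y of jar3 in the frame of carrier_floor between -0.05 and 0.05 m and z of jar3 in the frame of carrier_floor between -0.005 and 0.005 m and x of jar4 in the frame of carrier_floor between -0.05 and 0.05 m and y of jar4 in the frame of carrier_floor between -0.05 and 0.05 m and z of jar4 in the frame of carrier_floor between -0.005 and 0.005 m and horizontal distance between tray and pile_top below 0.015 m and z of tray in the frame of pile_top between -0.005 and 0.005 m and angle between tray's own z axis and vertical below 0.06 rad and (angle between the x axis of tray and the x axis of pile, either way round below 0.2 rad or angle between the x axis of tray and the y axis of pile, either way round below 0.2 rad) and horizontal distance between pointer_tip and mark_green below 0.014 m and value of joint knob_lift below 0.003 m); the robot touches nothing.
It fails at once if a jar is tipped over (angle between any of jar1, jar2, jar3, jar4's own z axis and vertical above 0.7 rad).
It fails at once if glassware is pushed more than 40 mm or tipped (distance of any of flask, cylinder, dish, bottle from where it was at the start of the episode above 0.04 m or angle between any of flask, cylinder, dish, bottle's own z axis and vertical above 0.4 rad).
It fails at once if the pile is pushed more than 30 mm (distance of pile from where it was at the start of the episode above 0.03 m).
It also fails if it takes over 72 s, if anything falls off the work surface, if the arm or the gripper's body presses on something with over 40 N, if the wrist force passes 120 N, or if a joint passes its speed limit or range.

## Working session

There is one attempt and no reset: what is moved stays moved. The work goes in short steps, Python scripts to look and compute and a tool call to move; the robot and the scene stay as the last step left them, time stands still between calls to the robot, and variables do not carry over. Pictures are saved under pics/ and viewed, about 8 in all and at most 12, crops included, and the job is handed in when it is done.

Besides the shell and the picture viewer there is one more tool, called after "Request:" as a command line: name --argument value ..., lists and objects as JSON in quotes. move_arm: Moves the arm, as the interface text tells. Its arguments: {"type":"object","properties":{"steps":{"type":"array","items":{"type":"object","properties":{"xyz":{"type":"array","items":{"type":"number"}},"twist":{"type":"array","items":{"type":"number"}},"claw":{"type":"number"}}}}},"required":["steps"]}

```bash
mkdir -p pics; cat > h.py <<'E'
import numpy as np, cv2
from bench import robot
def grab(n):
    c=robot.calibration(n); p,d=robot.grab_frame(n); return p,d,c
def world(d,c):
    K,R,t=[np.array(c[k],float) for k in('K','R','t')]
    v,u=np.mgrid[:d.shape[0],:d.shape[1]]
    P=np.stack([(u-K[0,2])/K[0,0]*d,(v-K[1,2])/K[1,1]*d,d],-1)
    return (P-t)@R
def save(n,p,s=1.5): cv2.imwrite('pics/'+n,cv2.resize(p[:,:,::-1],None,fx=s,fy=s,interpolation=cv2.INTER_CUBIC))
E
python3 - <<'E'
from h import *
for n in('scene','side'):
    p,d,c=grab(n); save(n+'0.png',p); np.savez(n+'0.npz',p=p,d=d,**{k:np.array(c[k]) for k in 'KRt'})
    print(n,-np.array(c['R']).T@np.array(c['t']))
print(robot.get_state())
E
```

```text
scene [ 1.01784522 -0.66276059  0.97969369]
side [0.00782853 0.91688904 1.08233408]
{'clock': 0.1, 'joint_positions': array([-7.90277411e+01,  1.66859045e+01, -8.82658053e+00,  6.45551701e+01,
        6.27676840e-04,  8.20200999e+01]), 'qd': array([ 0.03583078,  0.0609854 ,  0.12263662, -0.01115712, -0.02756823,
        0.04240487]), 'effort': array([ 8.14350569e-04, -5.37979603e+01,  3.31917286e+01,  9.35323478e-03,
       -8.36647087e-05, -1.09739443e-05]), 'ee_pos': array([ 0.17045207, -0.49614211,  0.23078896]), 'ee_rot': array([-1.79989986e+02,  6.69128693e-02, -7.10478356e+01]), 'force': array([ 0.20406344,  0.81181443, -0.95399195]), 'wrist_torque': array([0.02528021, 0.03245651, 0.00041652]), 'finger_gap': 1.0014785017452827}
```

View pics/scene0.png

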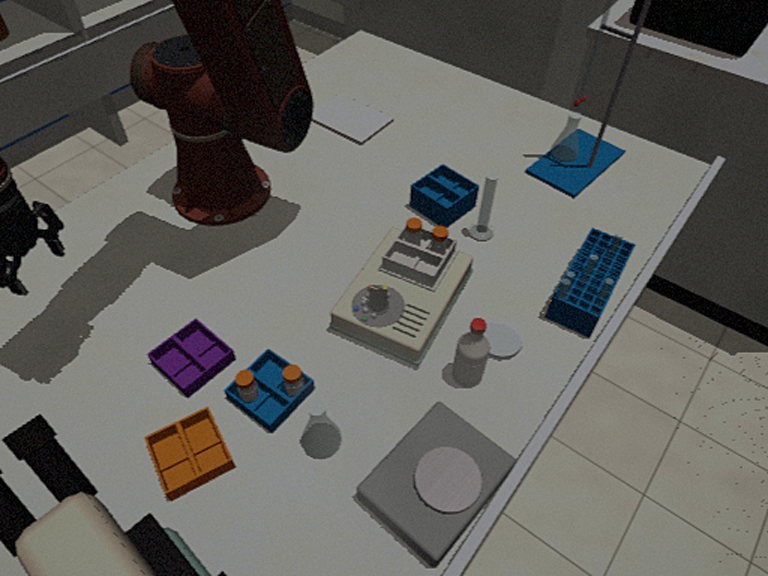

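View pics/side0.png

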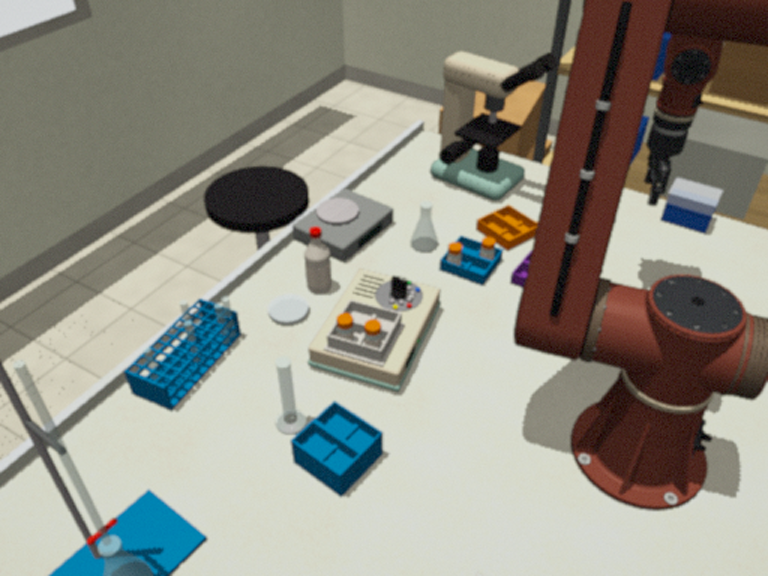

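The scene picture shows the blue tray with two jars at about (270,390), the pile at (443,193), the shaker in between with carrier jars on its far side at (414,226) and (440,234), and the knob at (378,297). Next I fit these from depth.

```bash
python3 - <<'E'
from h import *
def rect(q):
    r=cv2.minAreaRect((q[:,:2]*1000).astype(np.float32)); return np.round(r[0],1),np.round(r[1],1),round(r[2],1)
for n in('scene','side'):
    f=np.load(n+'0.npz'); W=world(f['d'],f); hsv=cv2.cvtColor(f['p'],cv2.COLOR_RGB2HSV); ok=f['d']>0
    H,S,V=cv2.split(hsv); z=W[...,2]
    reg=ok&(W[...,0]>.15)&(W[...,0]<.85)&(abs(W[...,1])<.6)&(z<.3)&(z>-.02)
    print(n)
    def comps(m,mn,nm):
        k,l,s,c=cv2.connectedComponentsWithStats(m.astype(np.uint8))
        for i in range(1,k):
            if s[i,4]>=mn:
                q=W[l==i]; zz=np.percentile(q[:,2],[5,50,95])*1000
                print(nm,s[i,4],'px',np.round(c[i]*1.5),'med',np.round(np.median(q,0)*1000),'z',np.round(zz),'rect',rect(q))
                yield q
    for q in comps(reg&(H>=95)&(H<=110)&(S>150),150,'blue'):
        zt=np.percentile(q[:,2],97); t=q[q[:,2]>zt-.006]; print('   top',np.round(zt*1000),rect(t))
    for q in comps(reg&(H>=5)&(H<=16)&(S>150)&(z>.04),20,'cap'):
        t=q[q[:,2]>np.percentile(q[:,2],95)-.006]; print('   top',np.round((t.min(0)+t.max(0))/2*1000,1), np.round(np.ptp(t,axis=0)*1000))
    # shaker top
    m=reg&(abs(z-.065)<.005)&(S<110)
    for q in comps(m,800,'shk'): pass
    for q in comps(reg&(H>=5)&(H<=16)&(S>150)&(z<.04),100,'orangetray'): pass
    for q in comps(reg&(H>=130)&(H<=155)&(S>100),100,'purple'): pass
    m=reg&(V<60)&(z>.075)&(z<.13)
    for q in comps(m,20,'knob'): pass
E
```

```text
scene
blue 385 px [557. 178.] med [660. 569.   8.] z [ 4.  8. 12.] rect (array([647.2, 573. ]), array([ 63.9, 158.2]), 84.7)
   top 12.0 (array([652.4, 573.2]), array([ 61.2, 147.9]), 84.2)
blue 1062 px [444. 195.] med [483. 297.  43.] z [11. 43. 67.] rect (array([453.9, 332.8]), array([177.2, 176. ]), 82.6)
   top 67.0 (array([477. , 302.1]), array([120.6, 121.8]), 81.8)
blue 242 px [586. 250.] med [836. 337.  65.] z [ 6. 65. 71.] rect (array([833.1, 312. ]), array([ 36.9, 151.7]), 1.9)
   top 72.0 (array([838.1, 311.5]), array([ 26.4, 150.3]), 2.2)
blue 1193 px [268. 392.] med [ 518. -348.   11.] z [ 1. 11. 34.] rect (array([ 509.2, -344.5]), array([138.6, 117.6]), 0.7)
   top 35.0 (array([ 518.3, -344.3]), array([118.3, 117.7]), 0.9)
cap 74 px [414. 224.] med [537.  83. 137.] z [129. 137. 139.] rect (array([535.3,  85.3]), array([28.4, 33.9]), 36.6)
   top [536.8  86.1 136.9] [32. 33.  7.]
cap 83 px [439. 233.] med [593.  95. 137.] z [125. 137. 140.] rect (array([588.8, 105.3]), array([30.2, 47.9]), 30.9)
   top [591.8 100.4 137.3] [32. 31.  7.]
cap 116 px [292. 373.] med [ 552. -
[... 2487 characters left out ...]
1]), 13.4)
   top [196.  112.1 296.6] [34. 10.  7.]
cap 35 px [561. 347.] med [163. 104. 287.] z [269. 287. 299.] rect (array([162.5, 103.9]), array([24.9,  8.1]), 3.7)
   top [163.3 106.  296.6] [9. 4. 6.]
shk 1913 px [382. 316.] med [557. -37.  64.] z [61. 64. 68.] rect (array([577.5,  -2.6]), array([200.2, 283.5]), 10.4)
orangetray 477 px [506. 227.] med [ 493. -513.   20.] z [ 7. 20. 32.] rect (array([ 491.8, -518.7]), array([127.9, 123.3]), 69.4)
purple 121 px [521. 272.] med [ 389. -369.   19.] z [ 3. 19. 34.] rect (array([ 393.2, -374.5]), array([ 28.2, 109.6]), 13.4)
knob 104 px [398. 287.] med [569. -81.  93.] z [ 76.  93. 113.] rect (array([569.8, -76.5]), array([32.5, 24.8]), 7.2)
```

Request:
move_arm --steps '[{"xyz":[4,1.8,0.6],"twist":[0,0,0.12],"claw":1},{"xyz":[4.3,1.9,0.6],"twist":[0,0,0.12],"claw":1},{"xyz":[4.3,1.9,0.6],"twist":[0,0,0.12],"claw":1},{"xyz":[4.3,1.9,0.6],"twist":[0,0,0.1],"claw":1},{"xyz":[4.3,1.9,0.6],"claw":1},{"xyz":[4.3,1.9,0.6],"claw":1},{"xyz":[4.3,1.9,0.6],"claw":1},{"xyz":[4.3,1.9,0.6],"claw":1},{"xyz":[0,0,0],"claw":1}]'

```text
invalid input at $.steps[4]: expected keys xyz, twist, claw
```

Request:
move_arm --steps '[{"xyz":[4,1.8,0.6],"twist":[0,0,0.12],"claw":1},{"xyz":[4.3,1.9,0.6],"twist":[0,0,0.12],"claw":1},{"xyz":[4.3,1.9,0.6],"twist":[0,0,0.12],"claw":1},{"xyz":[4.3,1.9,0.6],"twist":[0,0,0.1],"claw":1},{"xyz":[4.3,1.9,0.6],"twist":[0,0,0],"claw":1},{"xyz":[4.3,1.9,0.6],"twist":[0,0,0],"claw":1},{"xyz":[4.3,1.9,0.6],"twist":[0,0,0],"claw":1},{"xyz":[4.3,1.9,0.6],"twist":[0,0,0],"claw":1},{"xyz":[0,0,0],"twist":[0,0,0],"claw":1}]'

```text
clock: 1.0
ee_pos: [0.5214, -0.3363, 0.277]
ee_rot: [-180.0, 0.3, -43.9]
force: [-0.7, 0.8, 0.2]
finger_gap: 0.994
```

```bash
python3 - <<'E'
from h import *
p,d,c=grab('wrist'); save('w1.png',p); np.savez('w1.npz',p=p,d=d,**{k:np.array(c[k]) for k in 'KRt'})
s=robot.get_state(); print(s['clock'],s['ee_pos'],s['ee_rot'],s['finger_gap'])
W=world(d,c); H,S,V=cv2.split(cv2.cvtColor(p,cv2.COLOR_RGB2HSV)); z=W[...,2]; ok=(d>0)
m=ok&(H>=5)&(H<=16)&(S>130)&(z>.055)&(z<.075)
k,l,st,ce=cv2.connectedComponentsWithStats(m.astype(np.uint8))
for i in range(1,k):
    if st[i,4]>100:
        q=W[l==i]; t=q[q[:,2]>.062]; print('cap',ce[i],np.round(cv2.minEnclosingCircle((t[:,:2]*1000).astype(np.float32)),1) if 0 else cv2.minEnclosingCircle((t[:,:2]*1000).astype(np.float32)),np.median(t[:,2]))
b=W[ok&(H>=95)&(H<=112)&(S>120)&(z>.029)&(z<.039)]
print('tray top',cv2.minAreaRect((b[:,:2]*1000).astype(np.float32)))
E
```

```text
1.05 [ 0.51930064 -0.33732124  0.27664073] [179.96581835   0.39956208 -43.97401668] 0.9995054925069309
cap [259.06666667 128.1654321 ] ((546.1324462890625, -309.6673889160156), 16.682701110839844) 0.06870209334278071
cap [259.61423221 205.63670412] ((485.2944641113281, -371.92913818359375), 16.134489059448242) 0.06878291435881237
tray top ((513.662841796875, -343.12677001953125), (118.37193298339844, 117.928466796875), 0.8329206705093384)
```

View pics/w1.png

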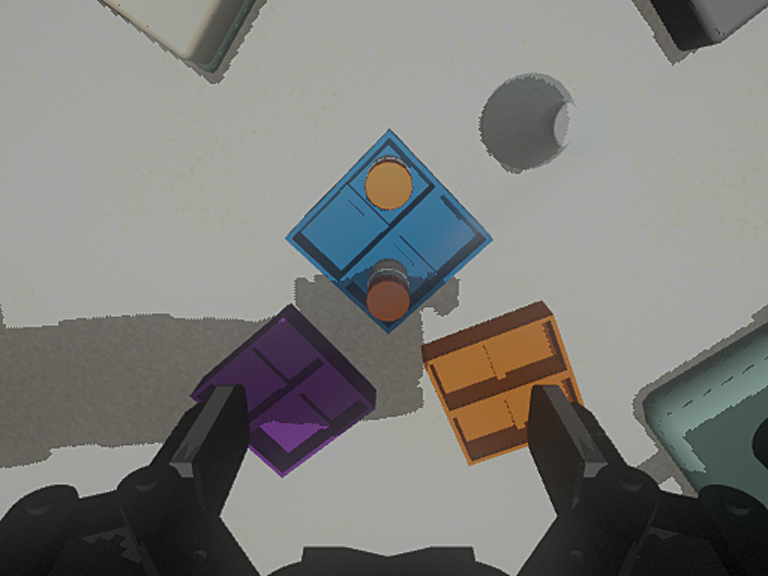

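The wrist view shows the tray at (390,230) with its high rib running along world x (tray yaw about 1°). Jars are at (389,185) and (388,300), and the flask lies off at +x (525,120).

Request:
move_arm --steps '[{"xyz":[0.9,0.9,-4.5],"twist":[0,0,0],"claw":0.4},{"xyz":[0.9,0.9,-4.5],"twist":[0,0,0],"claw":0.4},{"xyz":[0.9,0.9,-4.5],"twist":[0,0,0],"claw":0.4},{"xyz":[0,0,0],"twist":[0,0,0],"claw":0.4},{"xyz":[0,0,0],"twist":[0,0,0],"claw":0.4}]'

```text
clock: 1.55
ee_pos: [0.5433, -0.3118, 0.1386]
ee_rot: [179.8, 0.3, -44.1]
force: [0.2, -0.8, 1.5]
finger_gap: 0.7
```

Request:
move_arm --steps '[{"xyz":[0.3,0.2,-4],"twist":[0,0,0],"claw":0.4},{"xyz":[0,0,-3],"twist":[0,0,0],"claw":0.4},{"xyz":[0,0,-2.2],"twist":[0,0,0],"claw":0.4},{"xyz":[0,0,-0.7],"twist":[0,0,0],"claw":0.4},{"xyz":[0,0,0],"twist":[0,0,0],"claw":0.4}]'

```text
clock: 2.05
ee_pos: [0.5487, -0.3187, 0.0493]
ee_rot: [179.9, -0.6, -44.4]
force: [0.1, -0.4, 0.6]
finger_gap: 0.696
```

Request:
move_arm --steps '[{"xyz":[0,0,0],"twist":[0,0,0],"claw":0.4}]'

```text
clock: 2.15
ee_pos: [0.5494, -0.32, 0.0513]
ee_rot: [179.9, -0.7, -44.5]
force: [0.7, 0.3, 1.3]
finger_gap: 0.699
```

```bash
python3 -c "
from h import *
for i in range(4):
    s=robot.get_state(); print(s['clock'],s['ee_pos'],s['ee_rot'])"
```

```text
2.15 [ 0.54935785 -0.31997242  0.05128011] [179.89508484  -0.68539202 -44.4517161 ]
2.15 [ 0.54935785 -0.31997242  0.05128011] [179.89508484  -0.68539202 -44.4517161 ]
2.15 [ 0.54935785 -0.31997242  0.05128011] [179.89508484  -0.68539202 -44.4517161 ]
2.15 [ 0.54935785 -0.31997242  0.05128011] [179.89508484  -0.68539202 -44.4517161 ]
```

Request:
move_arm --steps '[{"xyz":[-0.3,1.0,0],"twist":[0,0.01,0],"claw":0.4},{"xyz":[0,0,-0.8],"twist":[0,0,0],"claw":0.4}]'

```text
clock: 2.35
ee_pos: [0.5481, -0.3112, 0.0472]
ee_rot: [179.5, -0.6, -44.5]
force: [-0.2, -0.4, -0.5]
finger_gap: 0.702
```

Request:
move_arm --steps '[{"xyz":[-0.2,0.15,-0.8],"twist":[0.008,0.01,0],"claw":0.4},{"xyz":[0,0,-0.2],"twist":[0,0,0],"claw":0.4}]'

```text
clock: 2.55
ee_pos: [0.5461, -0.3092, 0.0368]
ee_rot: [179.4, 0.2, -44.4]
force: [0.4, 0.4, 0.0]
finger_gap: 0.7
```

Request:
move_arm --steps '[{"xyz":[0,0,0],"twist":[0,0,0],"claw":-1},{"xyz":[0,0,0],"twist":[0,0,0],"claw":-1},{"xyz":[0,0,0],"twist":[0,0,0],"claw":-1},{"xyz":[0,0,0],"twist":[0,0,0],"claw":-1}]'

```text
clock: 2.95
ee_pos: [0.546, -0.309, 0.0362]
ee_rot: [179.4, 0.2, -44.4]
force: [-0.3, 1.2, 0.2]
finger_gap: 0.383
```

Request:
move_arm --steps '[{"xyz":[0,0,3],"twist":[0,0,0],"claw":-1},{"xyz":[0,0,5],"twist":[0,0,0],"claw":-1},{"xyz":[0,0,5],"twist":[0,0,0],"claw":-1},{"xyz":[0,1,5],"twist":[0,0,0],"claw":-1},{"xyz":[0,4,2],"twist":[0,0,0.05],"claw":-1},{"xyz":[0,4.5,1],"twist":[0,0,0.05],"claw":-1},{"xyz":[0,4.5,0],"twist":[0,0,0.05],"claw":-1},{"xyz":[0,4.5,0],"twist":[0,0,0],"claw":-1},{"xyz":[0,4.5,0],"twist":[0,0,0],"claw":-1},{"xyz":[0,4.5,0],"twist":[0,0,0],"claw":-1}]'

```text
clock: 3.95
ee_pos: [0.5429, -0.0299, 0.252]
ee_rot: [179.4, 0.1, -36.1]
force: [0.7, -0.4, 0.0]
finger_gap: 0.378
```

Request:
move_arm --steps '[{"xyz":[0,3,0.5],"twist":[0,0,0],"claw":-1},{"xyz":[0,2,0.5],"twist":[0,0,0],"claw":-1},{"xyz":[0,0,0],"twist":[0,0,0],"claw":-1}]'

```text
clock: 4.25
ee_pos: [0.5417, 0.0276, 0.2626]
ee_rot: [179.5, 0.1, -35.7]
force: [-0.7, -0.8, -0.7]
finger_gap: 0.381
```

```bash
python3 - <<'E'
from h import *
p,d,c=grab('wrist'); save('w2.png',p); np.savez('w2.npz',p=p,d=d,**{k:np.array(c[k]) for k in 'KRt'})
s=robot.get_state(); print(s['clock'],s['ee_pos'],s['ee_rot'],s['finger_gap'])
W=world(d,c); H,S,V=cv2.split(cv2.cvtColor(p,cv2.COLOR_RGB2HSV)); z=W[...,2]; ok=(d>0)
m=ok&(H>=3)&(H<=18)&(S>110)&(z>.12)&(z<.15)
k,l,st,ce=cv2.connectedComponentsWithStats(m.astype(np.uint8))
for i in range(1,k):
    if st[i,4]>60:
        q=W[l==i]; t=q[q[:,2]>.130]; print('cap',ce[i]*1.5,cv2.minEnclosingCircle((t[:,:2]*1000).astype(np.float32)),np.median(t[:,2]))
b=W[ok&(z>.097)&(z<.107)&(abs(W[...,0]-.567)<.1)&(abs(W[...,1]-.065)<.1)]
print('carrier top',len(b),cv2.minAreaRect((b[:,:2]*1000).astype(np.float32)))
E
```

```text
4.3 [0.54163311 0.02650633 0.2622207 ] [ 1.79481269e+02  1.21191173e-01 -3.57342293e+01] 0.38638386056051277
cap [376.50119904 107.51918465] ((588.7786254882812, 101.95333099365234), 16.781652450561523) 0.13872262029791685
cap [307.44030951 190.66138541] ((531.882080078125, 88.19149780273438), 16.781450271606445) 0.13878094200795707
carrier top 4082 ((565.9160766601562, 64.18505096435547), (118.3385238647461, 118.26761627197266), 10.245593070983887)
```

Request:
move_arm --steps '[{"xyz":[0,0.3,-4],"twist":[0.009,0,0],"claw":-1},{"xyz":[0,0,-4],"twist":[0,0,0],"claw":-1},{"xyz":[0,0,-1],"twist":[0,0,0],"claw":-1}]'

```text
clock: 4.6
ee_pos: [0.5433, 0.0269, 0.1716]
ee_rot: [-180.0, 0.1, -35.8]
force: [-1.0, -0.4, -0.8]
finger_gap: 0.381
```

View pics/w2.png

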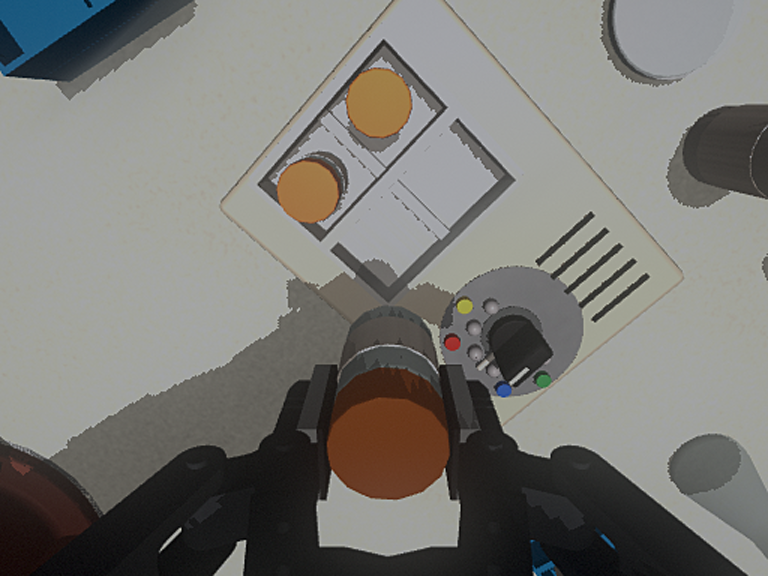

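The wrist view shows jars in the +y cells at (379,103) and (308,190) and empty cells on the −y row. The knob is at (518,340) with its pointer toward −x and the green mark at (543,380), which puts it in the +1.4 gap.

Request:
move_arm --steps '[{"xyz":[-0.1,0.3,-1.5],"twist":[0,0,0],"claw":-1},{"xyz":[0,0,-2],"twist":[0,0,0],"claw":-1}]'

```text
clock: 4.8
ee_pos: [0.5433, 0.0276, 0.1371]
ee_rot: [-180.0, 0.0, -36.0]
force: [0.1, -0.1, -1.3]
finger_gap: 0.381
```

Request:
move_arm --steps '[{"xyz":[-0.1,0.3,-1.5],"twist":[0,0,0],"claw":-1},{"xyz":[0,0.1,-1],"twist":[0,0,0],"claw":-1},{"xyz":[0,0,-0.2],"twist":[0,0,0],"claw":-1}]'

```text
clock: 5.1
ee_pos: [0.5423, 0.0289, 0.1091]
ee_rot: [180.0, 0.1, -36.1]
force: [-0.7, 0.7, -0.9]
finger_gap: 0.38
```

Request:
move_arm --steps '[{"xyz":[0,0,-0.2],"twist":[0,0,0],"claw":-1},{"xyz":[0,0,-0.1],"twist":[0,0,0],"claw":-1}]'

```text
clock: 5.3
ee_pos: [0.5434, 0.028, 0.1072]
ee_rot: [180.0, -0.0, -36.2]
force: [-0.0, 0.0, -1.8]
finger_gap: 0.385
```

Request:
move_arm --steps '[{"xyz":[0,0,-0.1],"twist":[0,0,0],"claw":-1},{"xyz":[0,0,0],"twist":[0,0,0],"claw":0.4},{"xyz":[0,0,0],"twist":[0,0,0],"claw":0.4},{"xyz":[0,0,0],"twist":[0,0,0],"claw":0.4}]'

```text
clock: 5.7
ee_pos: [0.5448, 0.0277, 0.108]
ee_rot: [-179.9, -0.2, -36.2]
force: [0.9, 0.3, -0.3]
finger_gap: 0.697
```

Request:
move_arm --steps '[{"xyz":[0,0,2],"twist":[0,0,0],"claw":0.4},{"xyz":[0,0,4],"twist":[0,0,0],"claw":0.4},{"xyz":[0,0,5],"twist":[0,0,0],"claw":0.4},{"xyz":[-0.5,-4,1],"twist":[0,0,0],"claw":0.4},{"xyz":[-0.7,-4.8,0],"twist":[0,0,0],"claw":0.4},{"xyz":[-0.7,-4.8,0],"twist":[0,0,0],"claw":0.4},{"xyz":[-0.7,-4.8,0],"twist":[0,0,0],"claw":0.4},{"xyz":[-0.7,-4.8,0],"twist":[0,0,-0.07],"claw":0.4},{"xyz":[-0.7,-4.8,0],"twist":[0,0,-0.07],"claw":0.4},{"xyz":[-0.7,-4.5,0],"twist":[0,0,0],"claw":0.4}]'

```text
clock: 6.7
ee_pos: [0.4955, -0.3027, 0.2359]
ee_rot: [-179.8, -0.5, -43.8]
force: [2.2, -0.6, 0.6]
finger_gap: 0.701
```

Request:
move_arm --steps '[{"xyz":[-0.7,-4.5,-3],"twist":[0,0,0],"claw":0.4},{"xyz":[-0.4,-2,-3],"twist":[0,0,0],"claw":0.4},{"xyz":[0,0,0],"twist":[0,0,0],"claw":0.4}]'

```text
clock: 7.0
ee_pos: [0.4836, -0.3716, 0.1784]
ee_rot: [-179.9, -0.8, -44.2]
force: [-0.2, 0.6, -0.7]
finger_gap: 0.698
```

```bash
python3 - <<'E'
from h import *
p,d,c=grab('wrist')
s=robot.get_state(); print(s['clock'],s['ee_pos'],s['ee_rot'],s['finger_gap'])
W=world(d,c); H,S,V=cv2.split(cv2.cvtColor(p,cv2.COLOR_RGB2HSV)); z=W[...,2]; ok=(d>0)
m=ok&(H>=3)&(H<=18)&(S>110)&(z>.055)&(z<.075)
k,l,st,ce=cv2.connectedComponentsWithStats(m.astype(np.uint8))
for i in range(1,k):
    if st[i,4]>60:
        q=W[l==i]; t=q[q[:,2]>.062]; print('cap',ce[i]*1.5,cv2.minEnclosingCircle((t[:,:2]*1000).astype(np.float32)),np.median(t[:,2]))
b=W[ok&(H>=95)&(H<=112)&(S>120)&(z>.029)&(z<.039)&(W[...,0]<.6)]
print('tray top',cv2.minAreaRect((b[:,:2]*1000).astype(np.float32)))
E
```

```text
7.05 [ 0.48449549 -0.37104087  0.1804049 ] [-179.86635613   -0.87698314  -44.18350129] 0.7020784294376228
cap [387.30673617 275.83039294] ((485.644287109375, -371.725341796875), 16.637189865112305) 0.0687104283621318
tray top ((513.5214233398438, -343.37841796875), (117.99642944335938, 117.9693374633789), 0.804807186126709)
```

Request:
move_arm --steps '[{"xyz":[0.1,0,-4],"twist":[0,0.014,0],"claw":0.4},{"xyz":[0,0,-4],"twist":[0,0,0],"claw":0.4},{"xyz":[0,0,-2],"twist":[0,0,0],"claw":0.4}]'

```text
clock: 7.35
ee_pos: [0.4898, -0.3716, 0.0851]
ee_rot: [179.6, -0.9, -44.1]
force: [0.7, 0.9, -1.0]
finger_gap: 0.701
```

Request:
move_arm --steps '[{"xyz":[-0.4,0,-2],"twist":[0,0.016,0],"claw":0.4},{"xyz":[0,0,-1.8],"twist":[0.005,0,0],"claw":0.4}]'

```text
clock: 7.55
ee_pos: [0.4876, -0.3694, 0.048]
ee_rot: [179.2, -0.2, -43.9]
force: [-0.1, -0.2, 0.4]
finger_gap: 0.697
```

Request:
move_arm --steps '[{"xyz":[-0.2,-0.2,-0.9],"twist":[0.01,0,0],"claw":0.4},{"xyz":[0,0,-0.2],"twist":[0,0,0],"claw":0.4}]'

```text
clock: 7.75
ee_pos: [0.4866, -0.3694, 0.0371]
ee_rot: [179.7, 0.3, -43.7]
force: [0.6, -0.4, 1.1]
finger_gap: 0.702
```

Request:
move_arm --steps '[{"xyz":[0,0,0],"twist":[0,0,0],"claw":-1},{"xyz":[0,0,0],"twist":[0,0,0],"claw":-1},{"xyz":[0,0,0],"twist":[0,0,0],"claw":-1},{"xyz":[0,0,0],"twist":[0,0,0],"claw":-1},{"xyz":[0,0,3],"twist":[0,0,0],"claw":-1},{"xyz":[0,0,5],"twist":[0,0,0],"claw":-1},{"xyz":[0,0,5],"twist":[0,0,0],"claw":-1},{"xyz":[0.5,1,5],"twist":[0,0,0.1],"claw":-1},{"xyz":[1,4,2],"twist":[0,0,0.14],"claw":-1},{"xyz":[1,4,1],"twist":[0,0,0.14],"claw":-1}]'

```text
clock: 8.75
ee_pos: [0.5101, -0.2805, 0.2552]
ee_rot: [179.5, 0.2, -21.7]
force: [1.4, 0.3, -1.9]
finger_gap: 0.383
```

Request:
move_arm --steps '[{"xyz":[1.2,4,1],"twist":[0,0,0.14],"claw":-1},{"xyz":[1.2,4,0],"twist":[0,0,0.14],"claw":-1},{"xyz":[1.2,4,0],"twist":[0,0,0.14],"claw":-1},{"xyz":[1.2,4,0],"twist":[0,0,0.14],"claw":-1},{"xyz":[1.2,4,0],"twist":[0,0,0.14],"claw":-1},{"xyz":[1.2,4,0],"twist":[0,0,0.14],"claw":-1},{"xyz":[1.2,4,0],"twist":[0,0,0.14],"claw":-1},{"xyz":[0.5,3,0],"twist":[0,0,0.14],"claw":-1}]'

```text
clock: 9.55
ee_pos: [0.6022, 0.042, 0.2722]
ee_rot: [179.2, -0.4, 45.0]
force: [1.3, -0.1, -2.2]
finger_gap: 0.377
```

Request:
move_arm --steps '[{"xyz":[-0.1,-0.1,-2],"twist":[0.005,0.015,0.1],"claw":-1},{"xyz":[0,0,-4],"twist":[0,0,0.08],"claw":-1},{"xyz":[0,0,-3],"twist":[0,0,0],"claw":-1}]'

```text
clock: 9.85
ee_pos: [0.6045, 0.0467, 0.1851]
ee_rot: [179.6, -0.4, 56.5]
force: [-0.2, -0.6, -1.9]
finger_gap: 0.38
```

Request:
move_arm --steps '[{"xyz":[-0.6,-0.5,-1.5],"twist":[0,0.007,0],"claw":-1},{"xyz":[0,0,-2.5],"twist":[0,0,0],"claw":-1},{"xyz":[0,0,-0.3],"twist":[0,0,0],"claw":-1}]'

```text
clock: 10.15
ee_pos: [0.5955, 0.0422, 0.1373]
ee_rot: [-179.8, -0.0, 56.6]
force: [0.3, -0.1, -2.0]
finger_gap: 0.377
```

Request:
move_arm --steps '[{"xyz":[0.3,0,-1],"twist":[0,0,0],"claw":-1},{"xyz":[0,0,-1],"twist":[0,0,0],"claw":-1},{"xyz":[0,0,-0.4],"twist":[0,0,0],"claw":-1}]'

```text
clock: 10.45
ee_pos: [0.6004, 0.042, 0.1142]
ee_rot: [-180.0, -0.1, 56.6]
force: [-1.5, -0.3, -1.4]
finger_gap: 0.38
```

Request:
move_arm --steps '[{"xyz":[-0.1,0,-0.4],"twist":[0,0,0],"claw":-1},{"xyz":[0,0,-0.2],"twist":[0,0,0],"claw":-1}]'

```text
clock: 10.65
ee_pos: [0.5999, 0.042, 0.1091]
ee_rot: [180.0, -0.2, 56.6]
force: [-8.7, 0.3, 20.9]
finger_gap: 0.379
```

Request:
move_arm --steps '[{"xyz":[0,0,0],"twist":[0,0,0],"claw":0.4},{"xyz":[0,0,0],"twist":[0,0,0],"claw":0.4},{"xyz":[0,0,0],"twist":[0,0,0],"claw":0.4},{"xyz":[0,0,2],"twist":[0,0,0],"claw":0.4},{"xyz":[0,0,5],"twist":[0,0,0],"claw":0.4},{"xyz":[0,0,5],"twist":[0,0,0],"claw":0.4},{"xyz":[0,-2,4],"twist":[0,0,0],"claw":0.4},{"xyz":[0,0,0],"twist":[0,0,0],"claw":0.4}]'

```text
clock: 11.45
ee_pos: [0.5986, 0.0218, 0.2756]
ee_rot: [179.9, -0.2, 56.6]
force: [0.7, 0.6, -0.3]
finger_gap: 0.7
```

```bash
python3 - <<'E'
from h import *
p,d,c=grab('wrist'); save('w3.png',p)
s=robot.get_state(); print(s['clock'],s['ee_pos'],s['ee_rot'],s['finger_gap'])
W=world(d,c); H,S,V=cv2.split(cv2.cvtColor(p,cv2.COLOR_RGB2HSV)); z=W[...,2]; ok=(d>0)
m=ok&(H>=3)&(H<=18)&(S>110)&(z>.11)&(z<.16)
k,l,st,ce=cv2.connectedComponentsWithStats(m.astype(np.uint8))
for i in range(1,k):
    if st[i,4]>60:
        q=W[l==i]; t=q[q[:,2]>.130]; print('cap',ce[i]*1.5,cv2.minEnclosingCircle((t[:,:2]*1000).astype(np.float32)),np.percentile(t[:,2],[20,50,80]))
E
```

```text
11.5 [0.59776071 0.02287678 0.27315153] [-1.79897561e+02 -1.29874585e-01  5.66344943e+01] 0.699757663983141
cap [422.82244427  97.75134512] ((531.6143798828125, 88.0595932006836), 16.730825424194336) [0.13812497 0.13875603 0.13935885]
cap [497.83942908 172.6926851 ] ((588.6881103515625, 101.96415710449219), 16.826824188232422) [0.1381811  0.13877734 0.13939954]
cap [343.44789984 181.76050081] ((544.2130126953125, 27.36590576171875), 16.781047821044922) [0.13814356 0.13872777 0.13932987]
cap [416.02720348 250.46735582] ((600.6838989257812, 40.198184967041016), 16.674442291259766) [0.13815597 0.13870124 0.13927563]
```

All four caps are at 138.7 mm, so every jar stands on the carrier floor in its cell. Now the tray.

Request:
move_arm --steps '[{"xyz":[-0.8,-3.5,0],"twist":[0,0,0.1],"claw":0.2},{"xyz":[-1.1,-4.7,0],"twist":[0,0,0.14],"claw":0.2},{"xyz":[-1.1,-4.7,0],"twist":[0,0,0.14],"claw":0.2},{"xyz":[-1.1,-4.7,0],"twist":[0,0,0.14],"claw":0.2},{"xyz":[-1.1,-4.7,0],"twist":[0,0,0.07],"claw":0.2},{"xyz":[-1.1,-4.7,0],"twist":[0,0,0],"claw":0.2},{"xyz":[-1.1,-4.7,0],"twist":[0,0,0],"claw":0.2},{"xyz":[-0.7,-3,-3],"twist":[0,0,0],"claw":0.2},{"xyz":[0,0,-3],"twist":[0,0,0],"claw":0.2}]'

```text
clock: 12.4
ee_pos: [0.5126, -0.328, 0.2042]
ee_rot: [-179.6, -0.2, 91.2]
force: [0.9, 0.6, -0.2]
finger_gap: 0.6
```

Request:
move_arm --steps '[{"xyz":[0.1,-1.5,-3.5],"twist":[0,-0.007,0],"claw":0.2},{"xyz":[0,0,-4],"twist":[0,0,0],"claw":0.2},{"xyz":[0,0,-3],"twist":[0,0,0],"claw":0.2},{"xyz":[0,0,-0.5],"twist":[0,0,0],"claw":0.2}]'

```text
clock: 12.8
ee_pos: [0.5088, -0.3413, 0.082]
ee_rot: [-179.6, -0.6, 91.0]
force: [-0.3, 0.5, 1.3]
finger_gap: 0.602
```

Request:
move_arm --steps '[{"xyz":[0.5,-0.2,-1.5],"twist":[-0.01,-0.007,0],"claw":0.2},{"xyz":[0,0,-2],"twist":[0,0,0],"claw":0.2}]'

```text
clock: 13.0
ee_pos: [0.5144, -0.3431, 0.0469]
ee_rot: [179.9, -0.0, 91.0]
force: [-0.2, -0.3, -0.3]
finger_gap: 0.603
```

Request:
move_arm --steps '[{"xyz":[0,0,-2],"twist":[0,0,0],"claw":0.2},{"xyz":[0,0,-0.9],"twist":[0,0,0],"claw":0.2}]'

```text
clock: 13.2
ee_pos: [0.5143, -0.3421, 0.0168]
ee_rot: [180.0, -0.1, 91.1]
force: [0.6, 0.9, -0.1]
finger_gap: 0.604
```

Request:
move_arm --steps '[{"xyz":[0,0,0],"twist":[0,0,0],"claw":-1},{"xyz":[0,0,0],"twist":[0,0,0],"claw":-1},{"xyz":[0,0,0],"twist":[0,0,0],"claw":-1},{"xyz":[0,0,0],"twist":[0,0,0],"claw":-1},{"xyz":[0,0,0],"twist":[0,0,0],"claw":-1},{"xyz":[0,0,0],"twist":[0,0,0],"claw":-1}]'

```text
clock: 13.8
ee_pos: [0.5158, -0.3425, 0.0199]
ee_rot: [179.9, 0.0, 91.1]
force: [-0.2, -0.3, -2.1]
finger_gap: 0.073
```

Request:
move_arm --steps '[{"xyz":[0,0,2],"twist":[0,0,0],"claw":-1},{"xyz":[0,0,4],"twist":[0,0,0],"claw":-1},{"xyz":[0,0,4],"twist":[0,0,0],"claw":-1},{"xyz":[0,0,5],"twist":[0,0,0],"claw":-1},{"xyz":[0,0,5],"twist":[0,0,0],"claw":-1},{"xyz":[0,1.5,5],"twist":[0,0,0],"claw":-1},{"xyz":[0,3,1],"twist":[0,0,0],"claw":-1},{"xyz":[-0.3,4,0],"twist":[0,0,0],"claw":-1},{"xyz":[-0.3,4,0],"twist":[0,0,0],"claw":-1},{"xyz":[-0.3,4,0],"twist":[0,0,0],"claw":-1}]'

```text
clock: 14.8
ee_pos: [0.5032, -0.1763, 0.2857]
ee_rot: [179.7, 0.1, 90.7]
force: [0.9, 0.3, -1.2]
finger_gap: 0.074
```

Request:
move_arm --steps '[{"xyz":[-0.3,4,0],"twist":[0,0,0],"claw":-1},{"xyz":[-0.3,4,0],"twist":[0,0,0],"claw":-1},{"xyz":[-0.3,4,0],"twist":[0,0,0],"claw":-1},{"xyz":[-0.3,4,0],"twist":[0,0,-0.05],"claw":-1},{"xyz":[-0.3,4,0],"twist":[0,0,-0.05],"claw":-1},{"xyz":[-0.3,4,0],"twist":[0,0,-0.05],"claw":-1},{"xyz":[-0.3,4,0],"twist":[0,0,0],"claw":-1},{"xyz":[-0.3,4,0],"twist":[0,0,0],"claw":-1},{"xyz":[0,0,0],"twist":[0,0,0],"claw":-1}]'

```text
clock: 15.7
ee_pos: [0.4744, 0.1603, 0.2881]
ee_rot: [179.5, -0.0, 81.8]
force: [0.9, -0.3, -1.0]
finger_gap: 0.073
```

```bash
cat > pl.py <<'E'
from h import *
import sys
p,d,c=grab('wrist'); save(sys.argv[1],p)
s=robot.get_state(); print(s['clock'],s['ee_pos'],s['ee_rot'],s['finger_gap'])
W=world(d,c); H,S,V=cv2.split(cv2.cvtColor(p,cv2.COLOR_RGB2HSV)); z=W[...,2]; bl=(d>0)&(H>=95)&(H<=112)&(S>120)
R=lambda b:(len(b),cv2.minAreaRect((b[:,:2]*1000).astype(np.float32)) if len(b)>5 else 0)
m=bl&(z>.062)&(z<.074)&(abs(W[...,0]-.475)<.1)&(abs(W[...,1]-.304)<.1)
print('pile',R(W[m]))
zt=s['ee_pos'][2]+.014
m=bl&(abs(z-zt)<.012)&(np.hypot(W[...,0]-s['ee_pos'][0],W[...,1]-s['ee_pos'][1])<.1)
b=W[m]; print('held/top',R(b),np.percentile(b[:,2],[5,50,95]) if len(b) else 0)
if len(b)>50: print('slope',np.linalg.lstsq(np.c_[b[:,:2],np.ones(len(b))],b[:,2],rcond=None)[0])
E
python3 pl.py w4.png
```

```text
15.75 [0.47465765 0.15847698 0.28802368] [1.79485929e+02 2.72750040e-02 8.18020687e+01] 0.07430622502708269
pile (1468, ((472.08905029296875, 304.9006042480469), (119.02417755126953, 117.27068328857422), 82.56883239746094))
held/top (11091, ((471.86859130859375, 159.64297485351562), (118.89031982421875, 116.02227783203125), 81.77599334716797)) [0.29403649 0.30346909 0.30480681]
slope [ 0.00079091 -0.01929065  0.30558399]
```

Request:
move_arm --steps '[{"xyz":[0,4,-1],"twist":[0,0.008,0.012],"claw":-1},{"xyz":[0,4,-2],"twist":[0,0,0],"claw":-1},{"xyz":[0,4,-2],"twist":[0,0,0],"claw":-1},{"xyz":[0,2,-2],"twist":[0,0,0],"claw":-1},{"xyz":[0,0,-2],"twist":[0,0,0],"claw":-1},{"xyz":[0,0,-1],"twist":[0,0,0],"claw":-1}]'

```text
clock: 16.35
ee_pos: [0.4778, 0.2986, 0.1869]
ee_rot: [179.6, 0.1, 82.2]
force: [-0.3, -1.0, -2.1]
finger_gap: 0.075
```

Request:
move_arm --steps '[{"xyz":[-0.3,0.5,-2],"twist":[0,0.007,0],"claw":-1},{"xyz":[0,0,-3],"twist":[0,0,0],"claw":-1},{"xyz":[0,0,-1.5],"twist":[0,0,0],"claw":-1}]'

```text
clock: 16.65
ee_pos: [0.477, 0.3009, 0.1215]
ee_rot: [179.8, 0.1, 82.0]
force: [-0.7, 0.0, -2.2]
finger_gap: 0.073
```

Request:
move_arm --steps '[{"xyz":[-0.2,0.3,-1.2],"twist":[0,0,0.01],"claw":-1},{"xyz":[0,0,-1],"twist":[0,0,0],"claw":-1},{"xyz":[0,0,-0.4],"twist":[0,0,0],"claw":-1}]'

```text
clock: 16.95
ee_pos: [0.476, 0.3003, 0.094]
ee_rot: [179.9, 0.2, 82.3]
force: [-0.5, -1.2, -1.7]
finger_gap: 0.074
```

Request:
move_arm --steps '[{"xyz":[-0.1,0.3,-0.1],"twist":[0,0,0],"claw":-1},{"xyz":[0,0,-0.3],"twist":[0,0,0],"claw":-1}]'

```text
clock: 17.15
ee_pos: [0.476, 0.3027, 0.0906]
ee_rot: [179.8, 0.2, 82.2]
force: [1.1, 0.3, -1.1]
finger_gap: 0.075
```

Request:
move_arm --steps '[{"xyz":[0,0,-0.2],"twist":[0,0,0],"claw":-1},{"xyz":[0,0,-0.1],"twist":[0,0,0],"claw":-1}]'

```text
clock: 17.35
ee_pos: [0.4766, 0.3029, 0.0881]
ee_rot: [179.7, 0.1, 82.2]
force: [-0.2, 0.8, -1.6]
finger_gap: 0.074
```

Request:
move_arm --steps '[{"xyz":[0,0,-0.15],"twist":[0,0,0],"claw":-1},{"xyz":[0,0,0],"twist":[0,0,0],"claw":0},{"xyz":[0,0,0],"twist":[0,0,0],"claw":0},{"xyz":[0,0,0],"twist":[0,0,0],"claw":0}]'

```text
clock: 17.75
ee_pos: [0.4773, 0.3034, 0.0875]
ee_rot: [179.6, 0.1, 82.2]
force: [0.5, -0.8, 0.1]
finger_gap: 0.503
```

Request:
move_arm --steps '[{"xyz":[0,0,3],"twist":[0,0,0],"claw":0},{"xyz":[0,0,4],"twist":[0,0,0],"claw":0},{"xyz":[0,0,5],"twist":[0,0,0],"claw":0},{"xyz":[0.5,-3,5],"twist":[0,0,0],"claw":0},{"xyz":[0.8,-4,1],"twist":[0,0,0],"claw":0},{"xyz":[0,0,0],"twist":[0,0,0],"claw":0}]'

```text
clock: 18.35
ee_pos: [0.4882, 0.2358, 0.2667]
ee_rot: [179.6, 0.1, 82.4]
force: [-0.3, 0.1, -1.5]
finger_gap: 0.501
```

```bash
python3 - <<'E'
from h import *
p,d,c=grab('wrist'); s=robot.get_state(); print(s['clock'],s['ee_pos'],s['ee_rot'])
W=world(d,c); H,S,V=cv2.split(cv2.cvtColor(p,cv2.COLOR_RGB2HSV)); z=W[...,2]
m=(d>0)&(H>=95)&(H<=112)&(S>120)&(z>.085)&(z<.12)&(W[...,0]<.6)
b=W[m&(z>.096)]; print(len(b),cv2.minAreaRect((b[:,:2]*1000).astype(np.float32)),np.percentile(b[:,2],[5,50,95]))
print('slope',np.linalg.lstsq(np.c_[b[:,:2],np.ones(len(b))],b[:,2],rcond=None)[0])
E
```

```text
18.4 [0.4878922  0.23742053 0.26641849] [1.79627723e+02 7.96148503e-02 8.24030850e+01]
3028 ((475.7186584472656, 302.28662109375), (118.21504211425781, 117.66691589355469), 82.41239166259766) [0.10035779 0.1017328  0.10290588]
slope [-0.00019238  0.00088066  0.10147447]
```

The tray sits flat (top at 101.7 mm) and is about 4.5 mm off centre, well within limits. Now the knob.

Request:
move_arm --steps '[{"xyz":[1,-4,0],"twist":[0,0.006,0],"claw":0},{"xyz":[1.1,-4.3,0],"twist":[0,0,0.1],"claw":0},{"xyz":[1.1,-4.3,0],"twist":[0,0,0.1],"claw":0},{"xyz":[1.1,-4.3,0],"twist":[0,0,0.1],"claw":0},{"xyz":[1.1,-4.3,0],"twist":[0,0,0],"claw":0},{"xyz":[1.1,-4.3,0],"twist":[0,0,0],"claw":0},{"xyz":[1,-4,0],"twist":[0,0,0],"claw":0},{"xyz":[0.5,-2,0],"twist":[0,0,0],"claw":0},{"xyz":[0,0,0],"twist":[0,0,0],"claw":0}]'

```text
clock: 19.3
ee_pos: [0.568, -0.0827, 0.2611]
ee_rot: [-179.7, -0.2, 100.8]
force: [0.4, 0.6, -0.1]
finger_gap: 0.501
```

```bash
python3 - <<'E'
from h import *
p,d,c=grab('wrist'); save('w5.png',p); np.savez('w5.npz',p=p,d=d,**{k:np.array(c[k]) for k in 'KRt'})
s=robot.get_state(); print(s['clock'],s['ee_pos'],s['ee_rot'])
W=world(d,c); H,S,V=cv2.split(cv2.cvtColor(p,cv2.COLOR_RGB2HSV)); z=W[...,2]
near=(d>0)&(np.hypot(W[...,0]-.575,W[...,1]+.085)<.07)
b=W[near&(z>.108)&(z<.125)]; print('bar top',len(b),cv2.minAreaRect((b[:,:2]*1000).astype(np.float32)),np.median(b[:,2]))
for nm,lo,hi in(('green',50,85),('blue',105,130),('yellow',22,34),('red',172,180)):
    m=near&(H>=lo)&(H<=hi)&(S>120)&(z>.066)&(z<.08); b=W[m]
    if len(b)>5: print(nm,len(b),np.round(cv2.minEnclosingCircle((b[:,:2]*1000).astype(np.float32))[0],1))
E
```

```text
19.35 [ 0.56759365 -0.08142195  0.26105978] [-179.72699548   -0.21877849  100.82427221]
bar top 561 ((572.1690063476562, -86.96399688720703), (35.45994567871094, 13.979506492614746), 12.307049751281738) 0.11448427621352891
green 15 [ 573.1 -131.8]
blue 97 [ 543.7 -121.1]
yellow 15 [556.9 -44.9]
```

Request:
move_arm --steps '[{"xyz":[0.4,-0.5,-4],"twist":[0,-0.005,0.015],"claw":0},{"xyz":[0,0,-4],"twist":[0,0,0],"claw":0},{"xyz":[0,0,-3],"twist":[0,0,0],"claw":0},{"xyz":[0,0,-0.5],"twist":[0,0,0],"claw":0}]'

```text
clock: 19.75
ee_pos: [0.5716, -0.0802, 0.1432]
ee_rot: [179.8, -0.2, 102.0]
force: [-0.7, 1.2, 0.3]
finger_gap: 0.497
```

View pics/w5.png

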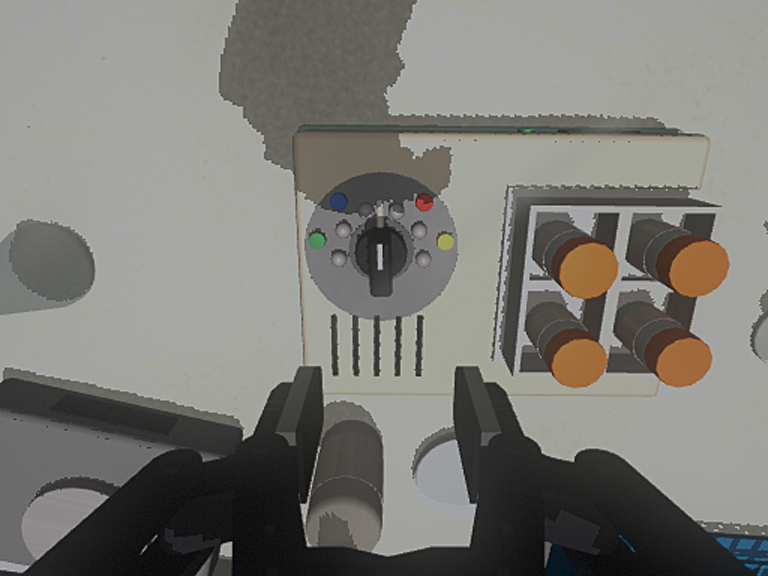

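The wrist view shows four jars seated. The knob is at (380,255) with pointer up (−x) at (380,212), green mark at left (317,240), and the bottle near (345,480). I check the bottle clearance before going low.

```bash
python3 - <<'E'
from h import *
f=np.load('scene0.npz'); W=world(f['d'],f)
q=W[210:258,300:328].reshape(-1,3); q=q[q[:,2]>.1]; print(np.round(np.percentile(q,[5,50,95],axis=0),3))
c=robot.calibration('wrist'); print('cam',-np.array(c['R']).T@np.array(c['t']), robot.get_state()['ee_pos'])
E
```

```text
[[ 0.771 -0.103  0.103]
 [ 0.795 -0.087  0.122]
 [ 0.816 -0.067  0.17 ]]
cam [ 0.48758016 -0.09935339  0.28542561] [ 0.57159156 -0.08017511  0.14324661]
```

Request:
move_arm --steps '[{"xyz":[0.1,-0.7,-1.5],"twist":[0,0,0],"claw":0},{"xyz":[0,0,-0.5],"twist":[0,0,0],"claw":0}]'

```text
clock: 19.95
ee_pos: [0.5725, -0.0842, 0.1236]
ee_rot: [179.8, -0.3, 102.2]
force: [-0.0, -0.6, -0.6]
finger_gap: 0.501
```

Bottle is at x ≈ 0.8, well clear.

Request:
move_arm --steps '[{"xyz":[0,-0.3,-1.5],"twist":[0,0,0],"claw":0},{"xyz":[0,0,-1.5],"twist":[0,0,0],"claw":0},{"xyz":[0,0,-0.6],"twist":[0,0,0],"claw":0}]'

```text
clock: 20.25
ee_pos: [0.5749, -0.0845, 0.0908]
ee_rot: [179.6, -0.2, 102.3]
force: [-0.7, -0.1, 0.8]
finger_gap: 0.498
```

Request:
move_arm --steps '[{"xyz":[-0.3,-0.25,-0.4],"twist":[0,0.006,0],"claw":0},{"xyz":[0,0,-0.1],"twist":[0,0,0],"claw":0}]'

```text
clock: 20.45
ee_pos: [0.5724, -0.0862, 0.0871]
ee_rot: [179.9, -0.2, 102.4]
force: [0.7, 0.6, -0.1]
finger_gap: 0.497
```

Close on the bar.

Request:
move_arm --steps '[{"xyz":[0,0,-0.1],"twist":[0,0,0],"claw":-1},{"xyz":[0,0,-0.1],"twist":[0,0,0],"claw":-1},{"xyz":[0,0,0],"twist":[0,0,0],"claw":-1},{"xyz":[0,0,0],"twist":[0,0,0],"claw":-1},{"xyz":[0,0,0],"twist":[0,0,0],"claw":-1}]'

```text
clock: 20.95
ee_pos: [0.5733, -0.0861, 0.0866]
ee_rot: [179.8, -0.2, 102.4]
force: [0.1, 0.9, -2.9]
finger_gap: 0.153
```

Request:
move_arm --steps '[{"xyz":[0,0,0.7],"twist":[0,0,0],"claw":-1},{"xyz":[0,0,0.7],"twist":[0,0,0],"claw":-1},{"xyz":[0,0,0.2],"twist":[0,0,0],"claw":-1}]'

```text
clock: 21.25
ee_pos: [0.5731, -0.0861, 0.1029]
ee_rot: [179.8, -0.2, 102.4]
force: [5.5, -2.0, -26.0]
finger_gap: 0.153
```

Request:
move_arm --steps '[{"xyz":[0,0,-0.1],"twist":[0,0,0.1],"claw":-1},{"xyz":[0,0,0],"twist":[0,0,0.13],"claw":-1},{"xyz":[0,0,0],"twist":[0,0,0.13],"claw":-1},{"xyz":[0,0,0],"twist":[0,0,0.13],"claw":-1}]'

```text
clock: 21.65
ee_pos: [0.5733, -0.0863, 0.1027]
ee_rot: [179.8, -0.2, 131.3]
force: [2.4, -0.4, -7.3]
finger_gap: 0.147
```

Request:
move_arm --steps '[{"xyz":[0,0,0],"twist":[0,0,0.14],"claw":-1},{"xyz":[0,0,0],"twist":[0,0,0.14],"claw":-1},{"xyz":[0,0,0],"twist":[0,0,0.14],"claw":-1},{"xyz":[0,0,0],"twist":[0,0,0.14],"claw":-1},{"xyz":[0,0,0],"twist":[0,0,0.14],"claw":-1}]'

```text
clock: 22.15
ee_pos: [0.5735, -0.0863, 0.1027]
ee_rot: [179.8, -0.2, 173.1]
force: [2.2, -0.3, -7.3]
finger_gap: 0.148
```

Request:
move_arm --steps '[{"xyz":[0,0,0],"twist":[0,0,0.13],"claw":-1},{"xyz":[0,0,0],"twist":[0,0,0],"claw":-1}]'

```text
clock: 22.35
ee_pos: [0.5735, -0.0863, 0.1027]
ee_rot: [179.8, -0.2, -179.0]
force: [1.8, 0.6, -7.9]
finger_gap: 0.153
```

```bash
python3 - <<'E'
from h import *
p,d,c=grab('wrist'); save('w6.png',p[150:330,150:400],2.8)
s=robot.get_state(); print(s['ee_pos'],s['ee_rot'],s['force'])
E
```

```text
[ 0.57353569 -0.08632689  0.1026578 ] [ 179.75797192   -0.20538111 -179.20031283] [ 1.643503   -0.51320864 -6.21310578]
```

View pics/w6.png

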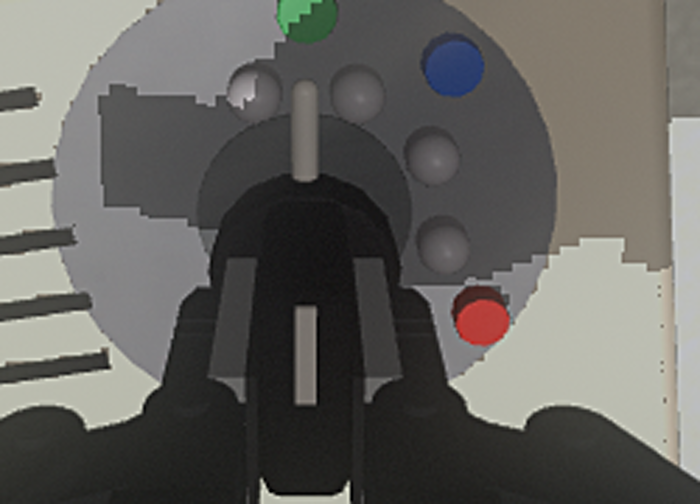

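The pointer (305,130) lies midway between the two studs and points at the green mark (308,10). Push down.

Request:
move_arm --steps '[{"xyz":[0,0,-0.6],"twist":[0,0,0],"claw":-1},{"xyz":[0,0,-0.6],"twist":[0,0,0],"claw":-1},{"xyz":[0,0,-0.4],"twist":[0,0,0],"claw":-1},{"xyz":[0,0,-0.2],"twist":[0,0,0],"claw":-1}]'

```text
clock: 22.8
ee_pos: [0.5738, -0.0864, 0.0861]
ee_rot: [179.8, -0.1, -179.7]
force: [-9.7, 2.3, 31.4]
finger_gap: 0.153
```

Down on the stop (16.6 mm travel, 31 N). Release and retreat.

Request:
move_arm --steps '[{"xyz":[0,0,0],"twist":[0,0,0],"claw":0},{"xyz":[0,0,0],"twist":[0,0,0],"claw":0},{"xyz":[0,0,0],"twist":[0,0,0],"claw":0},{"xyz":[0,0,2],"twist":[0,0,0],"claw":0},{"xyz":[0,0,4],"twist":[0,0,0],"claw":0},{"xyz":[0,0,5],"twist":[0,0,0],"claw":0},{"xyz":[0,0,5],"twist":[0,0,0],"claw":0},{"xyz":[0,0,0],"twist":[0,0,0],"claw":0}]'

```text
clock: 23.6
ee_pos: [0.5715, -0.0861, 0.249]
ee_rot: [179.8, -0.3, -179.9]
force: [-0.1, -0.4, 0.3]
finger_gap: 0.5
```

```bash
python3 - <<'E'
from h import *
p,d,c=grab('wrist'); save('w7.png',p)
s=robot.get_state(); print(s['clock'],s['ee_pos'],s['force'])
W=world(d,c); H,S,V=cv2.split(cv2.cvtColor(p,cv2.COLOR_RGB2HSV)); z=W[...,2]
b=W[(d>0)&(np.hypot(W[...,0]-.572,W[...,1]+.087)<.05)&(z>.1)&(z<.14)]
print('bar',cv2.minAreaRect((b[:,:2]*1000).astype(np.float32)),np.median(b[:,2]))
m=(d>0)&(H>=3)&(H<=18)&(S>110)&(z>.11)&(z<.16)
k,l,st,ce=cv2.connectedComponentsWithStats(m.astype(np.uint8))
for i in range(1,k):
    if st[i,4]>60: q=W[l==i]; print('cap',np.round(np.median(q,0),3))
p,d,c=grab('scene'); save('s9.png',p)
E
```

```text
23.65 [ 0.57039389 -0.08576076  0.24593124] [-0.21878882  0.64982582 -0.8202216 ]
bar ((572.6243286132812, -87.656982421875), (13.479109764099121, 35.31624221801758), 0.13037849962711334) 0.11444339511391624
cap [0.545 0.022 0.138]
cap [0.6   0.035 0.139]
cap [0.532 0.081 0.138]
cap [0.587 0.091 0.138]
```

View pics/w7.png

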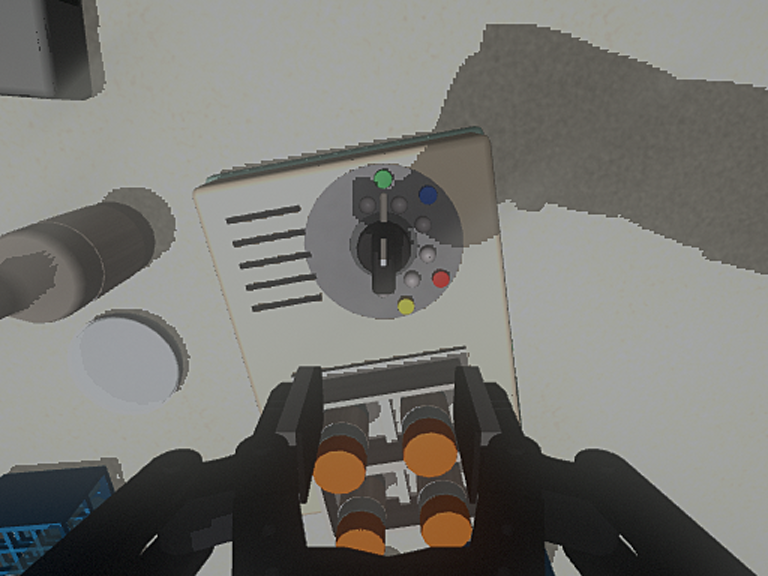

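View pics/s9.png

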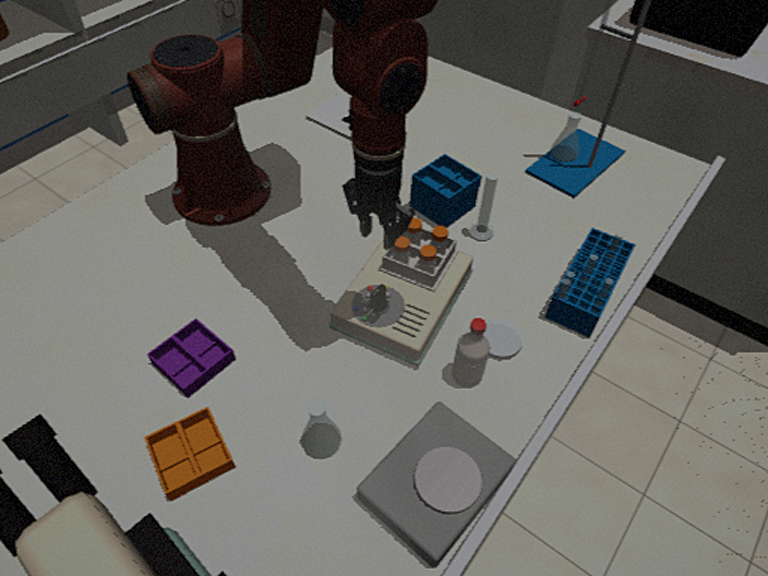

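The pictures confirm that the knob is down (bar top 114.4 mm, same as at the start) with its pointer at (383,207), toward the green mark at (383,180). The four jars stand upright, the tray squares up with the pile at (446,190), and the glassware has not moved. Handing in.

```bash
python3 -c "
from bench import robot
print(robot.finish_job())"
```

```text
the job is handed in; nothing more can be done
None
```

The shaker is ready and the job was handed in after about 24 s of the 72 s allowed. No verdict was reported, so the results below are my own measurements.

- **Jars:** both jars from the blue tray now stand upright in the two empty carrier cells. After the second jar was placed, all four caps measured the same height, 138.7 mm, and the final check gave 138–139 mm. One moment was rough: while setting down the second jar, the wrist force briefly rose to about 21 N as it touched the carrier floor.
- **Tray:** it sits flat on the pile, about 4.5 mm off centre (limit 15 mm) and within 0.2° of square.
- **Knob:** I pulled it up 16 mm to its stop, turned it about 78° anticlockwise to the green mark, and pushed it down to its stop with about 31 N. The grip top is back at its starting height of 114.4 mm, and the pointer sits between the two studs facing green.
- **Surroundings:** the gripper is clear of everything. In the last overview picture the flask, cylinder, dish, bottle and pile look unmoved. I compared these by eye and did not remeasure them.

No check failed or disagreed with another by more than a few millimetres.

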